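# Draw a gauge slug out of an inclined nest with a pull hook

### The arm

A 7-joint arm with a two-finger parallel gripper is mounted at the origin on the work surface. World frame = base frame: x ahead of the robot, y to its left, z up, the work surface at z = 0. Lengths are in m, angles in rad, forces in N, time in s.
With the tool pointing down it reaches from about 0.425 to 0.925 m from the base axis. Payload 6.8 kg.
Tool frame: the origin (TCP) lies at the very end of the fingers, on their centre line; the grasp point (between the pads) lies bot.tcp_to_grasp behind it (bot.tcp_to_grasp is the distance from the TCP to the grasp point, in m); z points along the fingers, y is the line along which they close (so a half turn about z gives the same grasp; the last joint's range is limited). The gripper opens to 85 mm and grips with 20 to 120 N. Pads are 22 mm wide; open, the fingers measure 114 mm over their backs; the gripper's body (76 mm by 85 mm) begins 54 mm behind the grasp point. The pads swing forward as they close: fully open they stand 13 mm farther back than shut.
Start: joints at [1.074, 0.477, 0.022, 1.555, -0.011, 1.109, -0.083], TCP at [0.256, -0.625, 0.197] pointing down, gripper open.
Joint ranges: [-2.96, 2.96], [-0.34, 2.1], [-1.41, 1.46], [0.24, 2.44], [-1.37, 4.51], [0.17, 1.92], [-2.96, 2.96]. Speed limits (rad/s): [2.39, 2.39, 3.14, 3.14, 3.14, 3.14, 3.14].

### API

Orientations are given as a unit quaternion [w, x, y, z].
In Python, from station import bot gives the robot as it stands.
- The arm moves only by the tool servo_tool, never from a script. Its argument "motion" is a list that holds one entry, the list of rows, each a list of 7 numbers: the shift along the tool's x, y, z in m, then the turn, a rotation vector about the tool's x, y, z in units of 5 degrees (1.0 is 5 degrees), then the opening, from 0 (shut) to 1 (fully open). A call has 1 to 20 rows; each row is the pose to reach, as a shift and turn from the pose commanded when the call began, along the tool's axes at that moment; what a row does not reach only later rows make up. A row lasts 1/12 s, in which the tool goes at most 41.7 mm and 7.16 degrees, less where a joint would pass 70% of its speed; a pose out of reach is approached as far as the arm can. A call with a gripper value outside its range is refused whole. The fingers move at their own pace and stop on an object; "grip_force" is the grip in N (left out, the last holds). Time passes only in rows, so rows that repeat a pose let the fingers close. It gives the time, the measured TCP pose, the force, the opening and the grip force at its end, in the units of the state.
- bot.get_obs(): the state, without advancing time (a new reading comes with each control period).
- bot.read_camera(name): name is "scene" or "side" or "wrist"; returns a dict with "img" (480x640x3 uint8, red, green, blue), "K" (3x3 intrinsics, pixels), "pose" (4x4, takes a point from camera to world coordinates). Camera axes: x right, y down, z forward; pixel columns grow to the right and rows downward; lengths in m; the calibration is good to about 2 mm. A picture is of the moment at which its call begins. There is no depth.
- bot.hand_in(): hands the job in; it is judged then, once.
The state is a dict: "t": time; "q": joint angles; "joint_vel": joint speeds; "joint_torque": joint torques, N m; "eef_pos": TCP position; "tool_rot": TCP orientation; "contact_force": force on the tool from outside, world axes, zero at the start; "torque": the same for the moment, N m; "gripper_width": opening from 0.0 (shut) to 1.0 (fully open); "grasp_force": force on a finger pad.
Only numpy, scipy, OpenCV 4.12 (cv2) and the standard library are available. Lean on these libraries where they do the work, as an engineer would, in place of code of your own. Each camera call takes 0.05 s, during which the arm holds its last target. There are 200 camera calls.

### The job

A steel gauge slug has been left deep in the slanting bore of the blue nest. Take the orange-handled pull hook from its black holder, draw the slug out by its yellow bail with the hook (never touch the slug with the fingers) and set it down gently, standing upright on the floor of the green tray. Then free the hook, hang it back upright in its holder and let go, leaving the other things on the bench where they are.

Things in the scene. Friction and masses are not known exactly. Their poses are not given: they have to be found in the camera images.
- fixture: Fixed dark steel base plate 170 (x) x 130 (y) x 12 mm that carries the blue nest; origin at the centre of its underside, on the bench, z up; its -x side faces roughly to the robot. Behind the nest (x = +45 to +85 mm, y within 15 mm) stands a sensor post with a black head, up to 190 mm above the bench.
- nest: Fixed blue block 84 x 84 mm, 110 mm along its z axis, which is the bore's axis (pointing out) and leans 30 degrees from vertical to the fixture's -x side, towards the robot; y is level. Round bore, 52 mm diameter, 95 mm deep from the top face, closed below. Origin at the centre of the block's underside.
- bore_mouth (a point): Centre of the bore's mouth in the block's top face, at z = 110 mm of the nest; about 128 mm above the bench. Axes as the nest's.
- slug: Loose steel cylinder, 47 mm diameter, 35 mm high, 0.12 kg, with a stiff yellow wire bail (4 mm wire, fixed) on top. Origin at the centre of its underside, z towards the bail. The bail lies in the y-z plane and is entered along x; opening 26 mm wide (13 at the top), z = 35 to 59 mm; top at z = 63 mm. At the start it sits at the bore's bottom, axes as the nest's, bail top 32 mm below the mouth.
- slug_bail (a point): Middle of the bail's opening, at z = 50 mm on the slug's axis. Axes as the slug's.
- hook: Loose pull hook, 0.11 kg; origin under the centre of its steel flange (54 mm diameter, 5 mm thick). Orange handle above, 26 (x) by 16 (y) mm, z = 5 to 67 mm: grip it across y. Shaft of 5 mm diameter down to z = -100 mm, where a 5 mm thick foot points 8 mm to +x, then turns up to (11.5, 0, -94) mm. It hangs upright in its holder at the start, foot roughly away from the robot.
- hook_foot (a point): Middle of the hook's foot, (5, 0, -100) mm in the hook's frame. Axes as the hook's.
- hook_grip (a point): Where to grip the hook, on the handle at z = 42 mm. Axes as the hook's.
- holder: Fixed black block 74 x 74 mm, 115 mm high, on a steel foot plate 110 (x) x 90 (y) mm, with an upright round hole of 40 mm diameter, 112 mm deep, in which the hook hangs by its flange. Origin at the centre of its underside.
- holder_top (a point): Centre of the holder's hole, in its top face, 115 mm above the bench.
- green_tray: Fixed green open tray, 130 (x) x 100 (y) x 40 mm outside, walls and floor 4 mm; origin at the centre of its underside. The slug goes here.
- red_tray: Fixed red open tray of the same size as the green one; not used. The brass sleeve stands in it.
- carton: Fixed cardboard box 130 x 100 x 55 mm with black parts; not used.
- sleeve: Loose brass sleeve, 34 mm diameter, 38 mm high, standing in the red tray; leave it alone.
- bottle: Loose white bottle with red cap, 52 mm diameter, 130 mm high; leave it alone.
- screwdriver: Loose screwdriver lying on the bench; leave it alone.
- wedge: Loose aluminium block 50 x 30 x 20 mm; leave it alone.
- jar: Loose amber jar, 60 mm diameter, 60 mm high; leave it alone.
Not all that is in view belongs to the job. What is shaped like the hook but turquoise is not meant.

How it is judged:
On the way, in this order (a step that is already met when the one before it is completed fails the run):
1. the slug is drawn fully out of the bore, hanging by its bail on the hook's foot ((z of slug in the frame of bore_mouth above 0.005 m or horizontal distance between slug and bore_mouth above 0.08 m) and height (world z) of slug above 0.08 m and distance between slug_bail and hook_foot below 0.025 m), for 0.1 s.
2. the slug stands upright on the floor of the green tray (x of slug in the frame of green_tray between -0.055 and 0.055 m and y of slug in the frame of green_tray between -0.04 and 0.04 m and height (world z) of slug below 0.012 m and angle between slug's own z axis and vertical below 0.12 rad), for 0.1 s.
At the end, for the whole second after the job is handed in: The slug stands at rest on the green tray's floor (within 0.12 rad of upright, underside below 12 mm, centre inside the tray); the hook hangs at rest in its holder (flange within 6 mm of the top face and 20 mm of the hole's centre, within 0.1 rad of upright) (all of step 2 and linear speed of each of slug, hook below 0.02 m/s and angular speed of each of slug, hook below 0.2 rad/s and horizontal distance between hook and holder_top below 0.02 m and height (world z) of hook between 0.109 and 0.121 m and angle between hook's own z axis and vertical below 0.1 rad); the robot touches nothing.
It fails at once if the fingers touch the slug (contact force between the fingers and slug above 1 N).
It fails at once if the slug is dropped or flung (faster than 1 m/s) (linear speed of slug above 1 m/s).
It fails at once if a bystander (sleeve, bottle, screwdriver, wedge or jar) is moved by more than 30 mm (distance of any of sleeve, bottle, screwdriver, wedge, jar from where it was at the start of the episode above 0.03 m).
It also fails if it takes over 72 s, if anything falls off the work surface, if the arm or the gripper's body presses on something with over 40 N, if the wrist force passes 120 N, or if a joint passes its speed limit or range.

## Working session

There is one attempt and no reset: what is moved stays moved. The work goes in short steps, Python scripts to look and compute and a tool call to move; the robot and the scene stay as the last step left them, time stands still between calls to the robot, and variables do not carry over. Pictures are saved under pics/ and viewed, at most 10 in all, crops included, and the job is handed in when it is done.

Besides the shell and the picture viewer there is one more tool, called after ">>>" by a JSON object that holds its "api" and its "payload", one argument or row to a line. servo_tool: Moves the arm, as the interface text tells. Its arguments: {"type":"object","properties":{"motion":{"type":"array"},"grip_force":{"type":"number"}},"required":["motion"]}

```bash
mkdir -p pics; ls
python3 - <<'E'
from station import bot
import cv2,numpy as np
o=bot.get_obs();print({k:np.round(v,3) for k,v in o.items()},bot.tcp_to_grasp)
for n in("scene","side"):
    c=bot.read_camera(n);cv2.imwrite(f"pics/{n}0.png",c["img"][:,:,::-1]);print(n,np.round(c["K"],1).tolist(),np.round(c["pose"],3).tolist())
E
```

```text
pics
{'t': np.float64(0.0), 'q': array([ 1.074,  0.478,  0.022,  1.556, -0.011,  1.109, -0.083]), 'joint_vel': array([ 0.   ,  0.001,  0.   , -0.   , -0.001, -0.001, -0.001]), 'joint_torque': array([-0.0000e+00, -5.9644e+01,  1.6080e+00, -2.8120e+01,  1.2000e-02,
        9.0000e-03,  0.0000e+00]), 'eef_pos': array([ 0.256, -0.624,  0.196]), 'tool_rot': array([-0.001,  0.981,  0.193, -0.   ]), 'contact_force': array([-0.286, -0.641,  0.876]), 'torque': array([-0.011,  0.048,  0.014]), 'grasp_force': np.float64(0.0), 'gripper_width': np.float64(1.003)} 0.0187
scene [[450.4, 0.0, 319.8], [0.0, 450.4, 239.3], [0.0, 0.0, 1.0]] [[0.82, 0.45, -0.353, 1.015], [0.572, -0.647, 0.504, -0.527], [-0.001, -0.616, -0.788, 1.038], [0.0, 0.0, 0.0, 1.0]]
side [[542.5, 0.0, 313.7], [0.0, 542.5, 238.8], [0.0, 0.0, 1.0]] [[-0.859, -0.378, 0.346, 0.103], [-0.512, 0.656, -0.554, 0.86], [-0.018, -0.653, -0.757, 1.165], [0.0, 0.0, 0.0, 1.0]]
```

View pics/scene0.png

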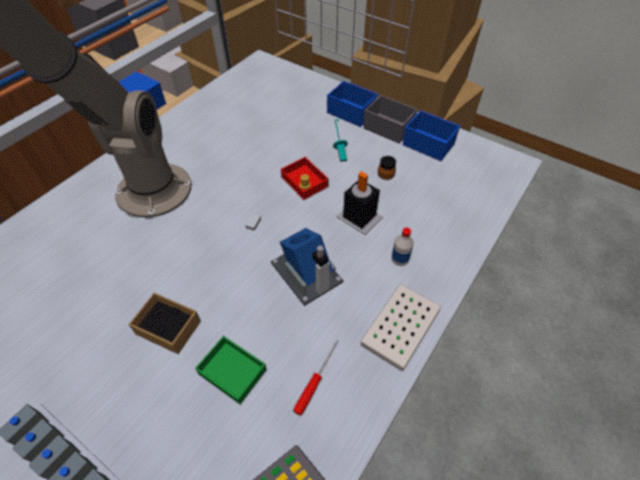

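View pics/side0.png

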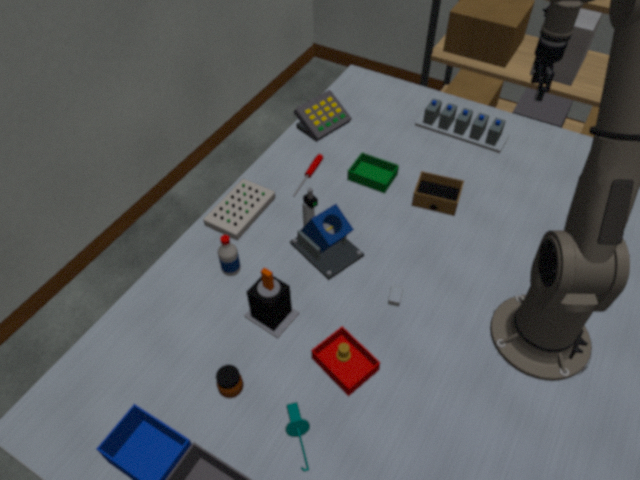

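The scene view shows the orange hook in its black holder at (361,190), the nest at (305,255) with the post at (322,270), and the green tray at (231,370). In the side view they are at (268,290), (328,230) and (373,172).

Things that could be taken for the hook:
- The orange handle in the holder: scene (362,182), side (267,277). This fits the description.
- The turquoise lookalike lying on the bench: scene (341,150), side (296,425).
- The red screwdriver: scene (308,393).

I choose the orange one and check it in a close crop.

```bash
cat > h.py <<'E'
import numpy as np,cv2
from station import bot
from scipy.spatial.transform import Rotation as R
def ray(c,uv):
    d=c["pose"][:3,:3]@np.linalg.inv(c["K"])@np.array([uv[0],uv[1],1.]);return c["pose"][:3,3],d
def onz(c,uv,z):
    o,d=ray(c,uv);return o+d*(z-o[2])/d[2]
def tri(c1,p1,c2,p2):
    o1,d1=ray(c1,p1);o2,d2=ray(c2,p2)
    s=np.linalg.lstsq(np.c_[d1,-d2],o2-o1,rcond=None)[0]
    a,b=o1+d1*s[0],o2+d2*s[1];return (a+b)/2,np.linalg.norm(a-b)
def proj(c,p):
    q=c["pose"][:3,:3].T@(np.asarray(p)-c["pose"][:3,3]);q=c["K"]@q;return q[:2]/q[2]
def hsv(c):return cv2.cvtColor(c["img"],cv2.COLOR_RGB2HSV)
def blobs(m,amin=15):
    n,l,s,ce=cv2.connectedComponentsWithStats(m.astype(np.uint8));return [(s[i],ce[i],l==i) for i in range(1,n) if s[i][4]>=amin]
E
python3 - <<'E'
from h import *
C={n:bot.read_camera(n) for n in("scene","side")}
np.savez("cams.npz",**{n+k:C[n][k] for n in C for k in C[n] if k in("img","K","pose")})
for n in C:
    H=hsv(C[n]);h,s,v=H[...,0],H[...,1],H[...,2]
    for nm,m in dict(orange=(h>=5)&(h<=14)&(s>190)&(v>120),green=(h>55)&(h<75)&(s>150),blue=(h>100)&(h<115)&(s>140)).items():
        for st,ce,mm in blobs(m,25): 
            y,x=np.where(mm);pts=np.c_[x,y].astype(np.float32)
            print(n,nm,st,np.round(ce,1))
            if nm=="green" and st[4]>500:
                w=np.array([onz(C[n],p,.04)[:2] for p in cv2.convexHull(pts)[:,0]],np.float32);print(" rect@rim",cv2.minAreaRect(w))
T=[]
for n,x,y in(("scene",265,215),("side",280,185),("scene",320,165),("side",230,260)):
    T.append(cv2.resize(C[n]["img"][y:y+90,x:x+ 100][:, :,::-1],(400,360),interpolation=cv2.INTER_CUBIC)[:300])
cv2.imwrite("pics/crop1.png",np.vstack([np.hstack(T[:2]),np.hstack(T[2:])]))
E
```

```text
scene orange [299 173  12  17  60] [304.2 181.7]
scene orange [360 173   7   6  28] [362.8 175.3]
scene green [ 197  338   68   65 2406] [231.2 369.1]
 rect@rim ((0.6153033971786499, -0.3128623366355896), (0.13379716873168945, 0.09964244067668915), 1.0863358974456787)
scene green [285 455   9   9  45] [289.2 459.3]
scene green [272 466   9  10  46] [275.9 470.3]
scene blue [ 75   0  91  47 464] [116.3  24.3]
scene blue [  0  70  25  17 150] [11.7 77.4]
scene blue [120  72  45  36 696] [143.3  86.1]
scene blue [ 328   81   49   45 1349] [349.6 102. ]
scene blue [ 403  111   57   49 1777] [429.9 134.5]
scene blue [ 281  229   42   56 1298] [302.5 252.9]
scene blue [393 251  16  11 111] [400.1 256.9]
scene blue [ 10 417   9   8  57] [ 14.1 420.6]
scene blue [ 25 433  10   8  67] [ 29.6 436.5]
scene blue [ 42 449  10   9  68] [ 46.4 453.4]
scene blue [ 59 467  10   9  72] [ 63.6 471.1]
side orange [262 269   9   7  35] [266.2 271.9]
side orange [335 342  17  21  74] [343.6 350.1]
side green [ 349  154   49   38 1149] [372.6 172.3]
 rect@rim ((0.601367175579071, -0.2862464189529419), (0.13408200442790985, 0.12401171028614044), 1.6579560041427612)
side blue [ 303  205   49   46 1120] [327.4 227.7]
side blue [222 260  17  12 134] [230.4 266.2]
side blue [  97  405   94   75 4223] [143.4 446.1]
```

View pics/crop1.png

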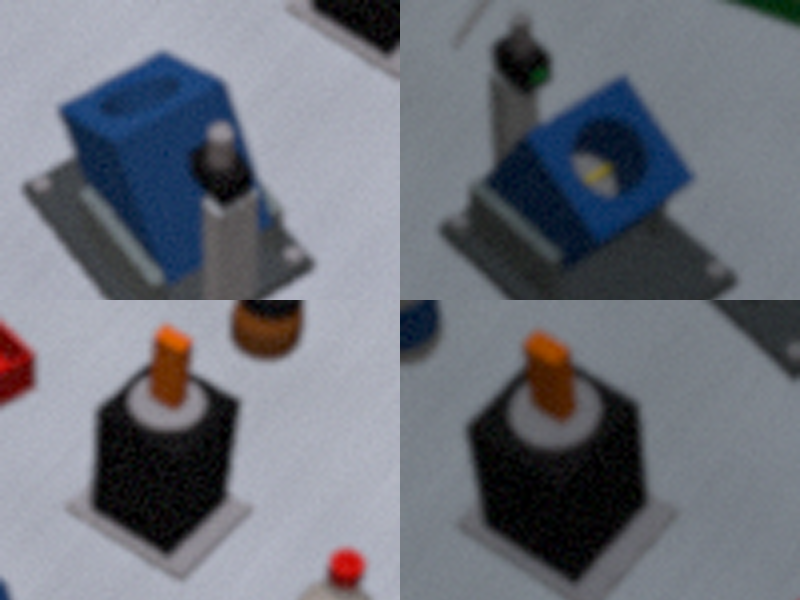

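The crop confirms the orange handle standing on its steel flange in the black holder. The bail is visible in the bore at side (429,228), and the nest's top-face corners can be read. Triangulating these now.

Run:
```python
from h import *
Z=np.load("cams.npz");C={n:{k:Z[n+k] for k in("img","K","pose")} for n in("scene","side")}
S=lambda off,p:(off[0]+(p[0]+.5)/4-.5,off[1]+(p[1]+.5)/4-.5)
a,b=(265,215),(280,185)
P=[]
for nm,p,q in(("lo-y",(62,107),(293,178)),("lo+y",(163,52),(168,268)),("up+y",(222,82),(130,143)),("up-y",(125,140),(225,77))):
    X,e=tri(C["scene"],S(a,p),C["side"],S(b,q));P.append(X);print(nm,X.round(4),e.round(4))
P=np.array(P);print("mouth",P.mean(0).round(4),"sides",[np.linalg.norm(P[i]-P[i-1]).round(3) for i in range(4)])
ydir=(P[1]+P[2]-P[0]-P[3]);xd=(P[2]+P[3]-P[0]-P[1]);print("yaw from y",np.degrees(np.arctan2(-ydir[0],ydir[1])),"x",np.degrees(np.arctan2(xd[1],xd[0])),"tilt",np.degrees(np.arctan2(xd[2],np.hypot(*xd[:2]))))
a,b=(320,165),(230,260)
for nm,p,q,z in(("flange",(168,102),(155,112),.12),("top",(173,37),(149,47),.182)):
    X,e=tri(C["scene"],S(a,p),C["side"],S(b,q));print(nm,X.round(4),e.round(4),onz(C["scene"],S(a,p),z).round(4),onz(C["side"],S(b,q),z).round(4))
for n in C:
    o=hsv(C[n])
```

```text
lo-y [0.5161 0.0047 0.1062] 0.0004
lo+y [0.5453 0.0949 0.0925] 0.0218
up+y [0.6066 0.0586 0.1418] 0.0005
up-y [ 0.583  -0.0176  0.1463] 0.0056
mouth [0.5628 0.0352 0.1217] sides [np.float64(0.081), np.float64(0.096), np.float64(0.087), np.float64(0.08)]
yaw from y -17.622705560541366 x -24.540857152220614 tilt 32.3797639418378
flange [0.598  0.2768 0.116 ] 0.0001 [0.5998 0.2733 0.12  ] [0.5961 0.2791 0.12  ]
top [0.5969 0.276  0.1792] 0.0005 [0.5984 0.2735 0.182 ] [0.5953 0.2775 0.182 ]
```

```bash
cat >> h.py <<'E'
def Rh(yaw,tilt=0): # tool rot: x along heading 'yaw' deg, z down, tilted so tool z = -(nest z) for tilt=30
    return R.from_euler("z",yaw,degrees=True)*R.from_euler("y",-tilt,degrees=True)*R.from_euler("x",180,degrees=True)
def cur():
    o=bot.get_obs();q=o["tool_rot"];return o["eef_pos"],R.from_quat([q[1],q[2],q[3],q[0]])
def mv(p,Rt):
    """tool-frame shift [m] and turn [5 deg units] from the present pose to TCP pose p,Rt"""
    p0,R0=cur();s=R0.inv().apply(np.asarray(p)-p0);w=np.degrees((R0.inv()*Rt).as_rotvec())/5
    print("move",s.round(4),w.round(3))
def wpic(name):
    c=bot.read_camera("wrist");cv2.imwrite(f"pics/{name}.png",c["img"][:,:,::-1]);return c
E
python3 -c "
from h import *
mv([.54,.25,.38],Rh(10)); c=bot.read_camera('wrist');p0,R0=cur()
print('cam in tool',R0.inv().apply(c['pose'][:3,3]-p0).round(3),(R0.inv().as_matrix()@c['pose'][:3,:3]).round(2).tolist(),c['K'].round(1).tolist())"
```

```text
move [ 0.5945 -0.7015 -0.1833] [-1.200e-02  2.000e-03  2.455e+00]
cam in tool [ 0.077  0.001 -0.176] [[0.0, -0.95, -0.3], [1.0, 0.0, -0.0], [0.0, -0.3, 0.95]] [[414.2, 0.0, 320.4], [0.0, 414.2, 245.9], [0.0, 0.0, 1.0]]
```

>>> {"api": "servo_tool", "payload": {
  "motion": [
    [[0, 0, -0.09, 0, 0, 0, 1], [0, 0, -0.18, 0, 0, 0, 1], [0.03, -0.04, -0.18, 0, 0, 0.2, 1], [0.06, -0.07, -0.18, 0, 0, 0.4, 1], [0.09, -0.1, -0.18, 0, 0, 0.6, 1], [0.6, -0.7, -0.18, 0, 0, 2.5, 1], [0.6, -0.7, -0.18, 0, 0, 2.5, 1], [0.6, -0.7, -0.18, 0, 0, 2.5, 1], [0.6, -0.7, -0.18, 0, 0, 2.5, 1], [0.6, -0.7, -0.18, 0, 0, 2.5, 1], [0.6, -0.7, -0.18, 0, 0, 2.5, 1], [0.6, -0.7, -0.18, 0, 0, 2.5, 1], [0.6, -0.7, -0.18, 0, 0, 2.5, 1], [0.6, -0.7, -0.18, 0, 0, 2.5, 1], [0.6, -0.7, -0.18, 0, 0, 2.5, 1], [0.6, -0.7, -0.18, 0, 0, 2.5, 1], [0.6, -0.7, -0.18, 0, 0, 2.5, 1], [0.6, -0.7, -0.18, 0, 0, 2.5, 1], [0.6, -0.7, -0.18, 0, 0, 2.5, 1], [0.6, -0.7, -0.18, 0, 0, 2.5, 1]]
  ]
}}

```text
t: 1.92
eef_pos: [0.481, 0.0558, 0.3725]
tool_rot: [0.0, 0.996, 0.085, 0.0]
contact_force: [0.7, -0.3, 0.8]
gripper_width: 1.002
grasp_force: 0.0
```

```bash
python3 -c "
from h import *
c=wpic('w1');np.savez('w1.npz',**{k:c[k] for k in('img','K','pose')})
mv([.54,.25,.37],Rh(10))"
```

```text
move [ 0.0901 -0.1713  0.0038] [-0.053 -0.036  0.071]
```

View pics/w1.png

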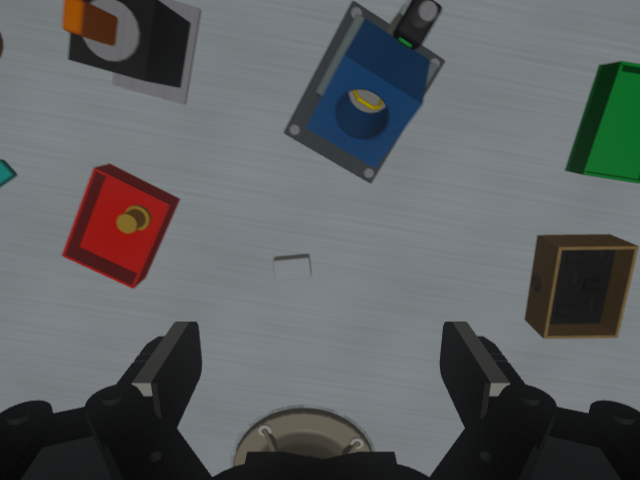

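The wrist view shows the plate corners at (286,133), (371,182), (444,63) and (355,2), the bore mouth at (362,113) with the yellow bail at (367,100), and the holder and hook at the upper left.

Run:
```python
from h import *
Z=np.load("w1.npz");c={k:Z[k] for k in Z}
P=np.array([onz(c,p,.012)[:2] for p in((286,133),(371,182),(444,63),(355,2))]);print(P.round(4).tolist(),P.mean(0).round(4),[np.linalg.norm(P[i]-P[i-1]).round(3) for i in range(4)])
for a,b in((0,3),(1,2)): d=P[b]-P[a];print("xyaw",np.degrees(np.arctan2(d[1],d[0])))
d=P[0]-P[1];print("yyaw",np.degrees(np.arctan2(d[1],d[0]))-90)
print("mouth",onz(c,(362,113.5),.128).round(4),"bail top",onz(c,(367.5,101),.128-.032*.866).round(4))
H=hsv(c);m=(H[...,0]>20)&(H[...,0]<35)&(H[...,1]>150)
for b in blobs(m,15):
    if 340<b[1][0]<400: 
        y,x=np.where(b[2]);print(b[0],b[1]); l=cv2.fitLine(np.c_[x,y].astype(np.float32),2,0,.01,.01).ravel();print(l)
```

```text
[[0.5282, 0.1068], [0.4862, -0.0107], [0.64, -0.0672], [0.6851, 0.0499]] [0.5849 0.0197] [np.float64(0.167), np.float64(0.125), np.float64(0.164), np.float64(0.126)]
xyaw -19.945757465509416
xyaw -20.192095611921477
yyaw -19.68281398328014
mouth [0.565  0.0286 0.128 ] bail top [0.5784 0.0229 0.1003]
[354  90  28  19 126] [366.42857143 101.65079365]
[  0.88960356   0.45673352 366.42856    101.650795  ]
```

>>> {"api": "servo_tool", "payload": {
  "motion": [
    [[0.04, -0.08, 0, 0, 0, 0, 1], [0.07, -0.17, 0, 0, 0, 0, 1], [0.07, -0.17, 0, 0, 0, 0, 1], [0.07, -0.17, 0, 0, 0, 0, 1], [0.07, -0.17, 0, 0, 0, 0, 1], [0.07, -0.17, 0, 0, 0, 0, 1], [0.07, -0.17, 0, 0, 0, 0, 1], [0.07, -0.17, 0, 0, 0, 0, 1]]
  ]
}}

```text
t: 2.63
eef_pos: [0.5212, 0.2321, 0.3719]
tool_rot: [0.0, 0.996, 0.085, -0.0]
contact_force: [0.6, -0.5, 0.8]
gripper_width: 0.998
grasp_force: 0.0
```

```bash
python3 -c "
from h import *
c=wpic('w2');np.savez('w2.npz',**{k:c[k] for k in('img','K','pose')})"
```

```text
(no output)
```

View pics/w2.png

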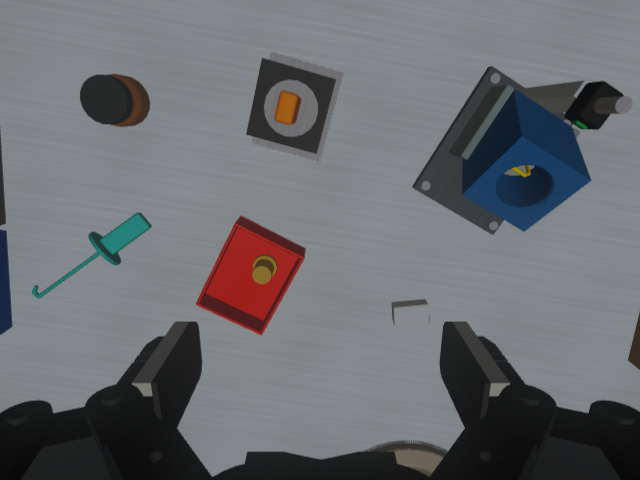

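The wrist view shows the handle top at (287,107) on its flange (291,109). The turquoise lookalike lies at (95,250), and the jar, at (115,100), is well away from the holder.

Run:
```python
from h import *
Z=np.load("w2.npz");c={k:Z[k] for k in Z}
H=hsv(c);h,s,v=[H[...,i].astype(int) for i in range(3)]
m=(h>=5)&(h<=16)&(s>150)
for b in blobs(m,80):
    if abs(b[1][0]-287)>30: continue
    vv=v[b[2]];print(b[0],b[1],np.percentile(vv,[5,25,50,75,95]))
    th=(np.percentile(vv,5)+np.percentile(vv,95))/2
    y,x=np.where(b[2]&(v>th));w=np.array([onz(c,p,.182)[:2] for p in np.c_[x,y]],np.float32)
    print("top",w.mean(0),cv2.minAreaRect(w))
# flange: light pixels inside dark top, and dark top face
r=np.s_[40:180,230:360];sub=v[r]
dark=np.zeros_like(v,bool);dark[r]=sub<75
for b in blobs(dark,500):
    cnt=cv2.findContours(b[2].astype(np.uint8),cv2.RETR_CCOMP,cv2.CHAIN_APPROX_NONE)
    hull=cv2.convexHull(np.vstack([q for q in cnt[0]]))[:,0]
    w=np.array([onz(c,p,.115)[:2] for p in hull],np.float32);print("face",cv2.minAreaRect(w))
    for q,hi in zip(cnt[0],cnt[1][0]):
        if hi[3]>=0 and len(q)>60:
            w=np.array([onz(c,p,.12)[:2] for p in q[:,0]],np.float32);print("flange",cv2.minEnclosingCircle(w),cv2.fitEllipse(w))
```

```text
[275  91  25  33 626] [286.88658147 107.49041534] [ 80. 139. 156. 158. 158.]
top [0.598157  0.2738241] ((0.5980009436607361, 0.27381670475006104), (0.014647343195974827, 0.02463679201900959), 84.52286529541016)
face ((0.5992764234542847, 0.27521052956581116), (0.0736234039068222, 0.07331018894910812), 84.64694213867188)
flange ((0.5980182886123657, 0.27397051453590393), 0.027837015688419342) ((0.5979182124137878, 0.27395933866500854), (0.054088156670331955, 0.05434210225939751), 98.61761474609375)
```

Everything agrees: the handle top measures 25x15 mm, the flange is 54 mm across and the face is 73 mm square. That puts the hook at (0.598, 0.274) with yaw -5.5°.

```bash
python3 -c "
from h import *
mv([.598,.274,.138],Rh(-5.5))"
```

```text
move [ 0.0827 -0.0292  0.2341] [ 1.20e-02 -1.00e-03  3.03e+00]
```

>>> {"api": "servo_tool", "payload": {
  "motion": [
    [[0.04, -0.015, 0.03, 0, 0, 1.4, 1], [0.083, -0.029, 0.06, 0, 0, 3.03, 1], [0.083, -0.029, 0.09, 0, 0, 3.03, 1], [0.083, -0.029, 0.1, 0, 0, 3.03, 1], [0.083, -0.029, 0.12, 0, 0, 3.03, 1], [0.083, -0.029, 0.14, 0, 0, 3.03, 1], [0.083, -0.029, 0.14, 0, 0, 3.03, 1], [0.083, -0.029, 0.14, 0, 0, 3.03, 1]]
  ]
}}

```text
t: 3.35
eef_pos: [0.598, 0.2739, 0.2318]
tool_rot: [0.001, 0.999, -0.048, -0.001]
contact_force: [-0.4, 0.5, 0.6]
gripper_width: 1.002
grasp_force: 0.0
```

```bash
python3 -c "
from h import *
mv([.598,.274,.138],Rh(-5.5))"
```

```text
move [ 0.0002 -0.0002  0.0938] [0.02  0.014 0.002]
```

>>> {"api": "servo_tool", "payload": {
  "motion": [
    [[0, 0, 0.03, 0, 0, 0, 1], [0, 0, 0.06, 0, 0, 0, 1], [0, 0, 0.08, 0, 0, 0, 1], [0, 0, 0.094, 0, 0, 0, 1], [0, 0, 0.094, 0, 0, 0, 1], [0, 0, 0.094, 0, 0, 0, 0.6], [0, 0, 0.094, 0, 0, 0, 0.3], [0, 0, 0.094, 0, 0, 0, 0], [0, 0, 0.094, 0, 0, 0, 0], [0, 0, 0.094, 0, 0, 0, 0], [0, 0, 0.094, 0, 0, 0, 0], [0, 0, 0.094, 0, 0, 0, 0], [0, 0, 0.094, 0, 0, 0, 0]]
  ],
  "grip_force": 70
}}

```text
t: 4.43
eef_pos: [0.5984, 0.2758, 0.1391]
tool_rot: [0.0, 0.999, -0.047, 0.001]
contact_force: [-0.6, -2.3, 6.0]
gripper_width: 0.163
grasp_force: 70.6
```

>>> {"api": "servo_tool", "payload": {
  "motion": [
    [[0, 0, -0.01, 0, 0, 0, 0], [0, 0, -0.03, 0, 0, 0, 0], [0, 0, -0.06, 0, 0, 0, 0], [0, 0, -0.09, 0, 0, 0, 0], [0, 0, -0.12, 0, 0, 0, 0], [0, 0, -0.15, 0, 0, 0, 0], [0, 0, -0.18, 0, 0, 0, 0], [0, 0, -0.2, 0, 0, 0, 0], [0, 0, -0.2, 0, 0, 0, 0], [0, 0, -0.2, 0, 0, 0, 0]]
  ]
}}

```text
t: 5.27
eef_pos: [0.5981, 0.2766, 0.3396]
tool_rot: [-0.001, 0.999, -0.047, 0.001]
contact_force: [-1.2, 0.1, -1.9]
gripper_width: 0.161
grasp_force: 69.9
```

```bash
cat >> h.py <<'E'
M=np.array([.565,.0286,.128]);NY=-20.
TZ=.0241 # hook z of TCP
def nest(): # nest axes as columns
    return (R.from_euler("z",NY,degrees=True)*R.from_euler("y",-30,degrees=True)).as_matrix()
def tcp_for(shaft_x,y,footz): # mouth-frame coords of shaft axis and foot height
    return M+nest()@np.array([shaft_x,y,footz+.100+TZ])
E
python3 - <<'E'
from h import *
wpic("w3")
for n in("scene","side"):
    c=bot.read_camera(n);print(n)
    p,r=cur()
    f=p+r.apply([0.005,0,.1241]);print(p,proj(c,f),proj(c,p))
    if n=="scene":u,v=map(int,proj(c,p+[0,0,-.06]));a=c["img"][max(0,v-60):v+60,u-60:u+60]
    else:u,v=map(int,proj(c,p+[0,0,-.06]));b=c["img"][v-60:v+60,u-60:u+60]
cv2.imwrite("pics/c2.png",cv2.resize(np.hstack([a,b])[:,:,::-1],None,fx=3,fy=3,interpolation=cv2.INTER_CUBIC))
print(nest().round(3).tolist())
mv(tcp_for(-.018,0,.02),Rh(NY,30))
mv(tcp_for(-.018,0,.02)+[0,0,.05],Rh(NY,30))
E
```

```text
scene
[0.59733176 0.27560363 0.3368786 ] [365.20977133 165.68413028] [367.63857991 127.13172338]
side
[0.59725011 0.27543832 0.33646473] [263.96882195 261.14786173] [260.43422722 224.91961768]
[[0.814, 0.342, -0.47], [-0.296, 0.94, 0.171], [0.5, 0.0, 0.866]]
move [-0.0936  0.2265  0.0933] [-0.745  5.991  2.865]
move [-0.0937  0.2266  0.0433] [-0.745  5.991  2.865]
```

View pics/c2.png

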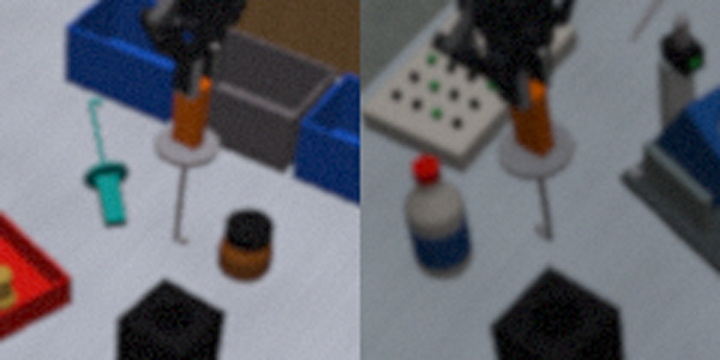

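The hook is held as modelled: the foot is seen at scene (365,165) and side (265,261), within 1 px of prediction, and it points to +x. Next I tilt it and move over the mouth.

>>> {"api": "servo_tool", "payload": {
  "motion": [
    [[-0.03, 0.02, 0.0, -0.25, 2, 0.95, 0], [-0.06, 0.04, 0.0, -0.5, 4, 1.9, 0], [-0.094, 0.06, 0.0, -0.745, 5.99, 2.865, 0], [-0.094, 0.09, 0.01, -0.745, 5.99, 2.865, 0], [-0.094, 0.12, 0.02, -0.745, 5.99, 2.865, 0], [-0.094, 0.15, 0.03, -0.745, 5.99, 2.865, 0], [-0.094, 0.18, 0.04, -0.745, 5.99, 2.865, 0], [-0.094, 0.21, 0.043, -0.745, 5.99, 2.865, 0], [-0.094, 0.227, 0.043, -0.745, 5.99, 2.865, 0], [-0.094, 0.227, 0.043, -0.745, 5.99, 2.865, 0], [-0.094, 0.227, 0.043, -0.745, 5.99, 2.865, 0], [-0.094, 0.227, 0.043, -0.745, 5.99, 2.865, 0]]
  ]
}}

```text
t: 6.42
eef_pos: [0.4829, 0.0595, 0.2947]
tool_rot: [0.044, 0.951, -0.168, 0.256]
contact_force: [-0.0, -0.6, -1.1]
gripper_width: 0.16
grasp_force: 69.9
```

Run:
```python
from h import *
c=wpic("w4")
cv2.imwrite("pics/w4c.png",c["img"][:,:,::-1])
p,r=cur();print(p,proj(c,p+r.apply([0,0,.1241])),proj(c,p+r.apply([0.0115,0,.118])),"mouth",proj(c,M),"bailtop",proj(c,M-nest()[:,2]*.032))
mv(tcp_for(-.018,0,.02),Rh(NY,30))
```

```text
[0.48306541 0.05993935 0.29484935] [318.73475423 222.55743038] [318.67454049 209.28014849] mouth [321.14253502 213.00136119] bailtop [321.16695899 205.55177208]
move [-0.0255  0.0015  0.0442] [-0.03  -0.013  0.002]
```

View pics/w4c.png

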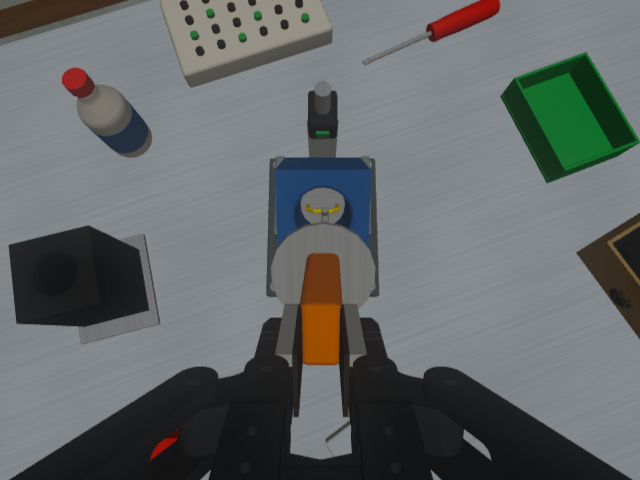

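Run:
```python
from h import *
c=bot.read_camera("wrist");np.savez('w4.npz',**{k:c[k] for k in('img','K','pose')})
H=hsv(c);h,s,v=[H[...,i].astype(int) for i in range(3)]
N=nest()
for q in([.042,.042,0],[.042,-.042,0],[.026,0,0],[0,0,-.06],[.0235,0,-.06],[0,0,-.034],[0,.013,-.06],[0,-.013,-.06]): print(q,proj(c,M+N@np.array(q)).round(1))
m=(h>20)&(h<35)&(s>120)
for b in blobs(m,15):
    if 280<b[1][0]<360: print("yel",b[0],b[1].round(1))
for r in range(203,218): x=np.where(m[r,290:360])[0]+290; print(r,(x.min(),x.max(),len(x)) if len(x) else '')
print("col300",[(r,*H[r,300]) for r in range(150,180,1)][::1])
print("row180",[(u,v[180,u],s[180,u]) for u in list(range(266,282))+list(range(366,382))])
print("col323 v",v[160:226,330].tolist())
```

```text
[0.042, 0.042, 0] [273.6 165.9]
[0.042, -0.042, 0] [370.1 166. ]
[0.026, 0, 0] [321.8 184.3]
[0, 0, -0.06] [321.8 200. ]
[0.0235, 0, -0.06] [321.8 177.3]
[0, 0, -0.034] [321.8 205.2]
[0, 0.013, -0.06] [309.3 200. ]
[0, -0.013, -0.06] [334.3 200. ]
yel [307 204  15   9  66] [313.2 209.2]
yel [328 204  12   9  56] [334.2 209.1]
203 
204 (np.int64(308), np.int64(337), 3)
205 (np.int64(307), np.int64(338), 6)
206 (np.int64(307), np.int64(339), 7)
207 (np.int64(307), np.int64(339), 8)
208 (np.int64(307), np.int64(339), 12)
209 (np.int64(307), np.int64(339), 25)
210 (np.int64(307), np.int64(339), 27)
211 (np.int64(311), np.int64(336), 20)
212 (np.int64(314), np.int64(333), 14)
213 
214 
215 
216 
217 
col300 [(150, np.uint8(102), np.uint8(18), np.uint8(144)), (151, np.uint8(103), np.uint8(16), np.uint8(145)), (152, np.uint8(102), np.uint8(18), np.uint8(145)), (153, np.uint8(103), np.uint8(16), np.uint8(142)), (154, np.uint8(102), np.uint8(18), np.uint8(141)), (155, np.uint8(102), np.uint8(18), np.uint8(143)), (156, np.uint8(100), np.uint8(16), np.uint8(142)), (157, np.uint8(107), np.uint8(
[... 1938 characters left out ...]
3), np.int64(104)), (372, np.int64(68), np.int64(26)), (373, np.int64(68), np.int64(30)), (374, np.int64(67), np.int64(30)), (375, np.int64(71), np.int64(14)), (376, np.int64(114), np.int64(18)), (377, np.int64(137), np.int64(17)), (378, np.int64(137), np.int64(19)), (379, np.int64(136), np.int64(17)), (380, np.int64(136), np.int64(19)), (381, np.int64(136), np.int64(17))]
col323 v [71, 71, 72, 72, 72, 72, 73, 72, 71, 87, 101, 105, 105, 105, 105, 105, 105, 105, 105, 104, 104, 104, 105, 105, 105, 105, 92, 74, 90, 107, 112, 111, 111, 110, 111, 111, 111, 110, 110, 112, 113, 113, 114, 111, 111, 113, 113, 110, 103, 138, 156, 157, 136, 111, 110, 110, 110, 111, 113, 112, 110, 111, 106, 92, 87, 103]
```

Seen against the calibration, the nest lies about 2.3 mm towards -x, and the slug rests on the lower wall, about 2.5 mm further. I shift by that much and stop the foot just above the bail to check.

>>> {"api": "servo_tool", "payload": {
  "motion": [
    [[-0.015, 0, 0, 0, 0, 0, 0], [-0.03, -0.0005, 0, 0, 0, 0, 0], [-0.03, -0.0005, 0.015, 0, 0, 0, 0], [-0.03, -0.0005, 0.03, 0, 0, 0, 0], [-0.03, -0.0005, 0.045, 0, 0, 0, 0], [-0.03, -0.0005, 0.055, 0, 0, 0, 0], [-0.03, -0.0005, 0.065, 0, 0, 0, 0], [-0.03, -0.0005, 0.075, 0, 0, 0, 0], [-0.03, -0.0005, 0.085, 0, 0, 0, 0], [-0.03, -0.0005, 0.085, 0, 0, 0, 0], [-0.03, -0.0005, 0.085, 0, 0, 0, 0], [-0.03, -0.0005, 0.085, 0, 0, 0, 0]]
  ]
}}

```text
t: 7.52
eef_pos: [0.499, 0.054, 0.2077]
tool_rot: [0.043, 0.951, -0.168, 0.255]
contact_force: [-0.2, 0.4, -0.3]
gripper_width: 0.16
grasp_force: 69.8
```

Run:
```python
from h import *
c=bot.read_camera("wrist");np.savez('w5.npz',**{k:c[k] for k in('img','K','pose')})
p,r=cur();N=nest();print("shaft/foot in mouth frame",(N.T@(p+r.apply([0,0,.1241])-M)).round(4))
for nm,q in(("foot0",[0,0,.1241]),("tip",[.0115,0,.118])):print(nm,proj(c,p+r.apply(q)).round(1))
for q in([.042,.042,0],[.026,0,0],[0,0,-.034],[-.005,0,-.034],[-.0283,0,0]): print(q,proj(c,M+N@np.array(q)).round(1))
a=c["img"][170:290,240:400];cv2.imwrite("pics/w5c.png",cv2.resize(a[:,:,::-1],None,fx=5,fy=5,interpolation=cv2.INTER_CUBIC))
```

```text
shaft/foot in mouth frame [-0.021   0.0017 -0.0195]
foot0 [319.6 222.4]
tip [319.5 209.1]
[0.042, 0.042, 0] [257.9 136.6]
[0.026, 0, 0] [321.8 161.4]
[0, 0, -0.034] [321.8 191. ]
[-0.005, 0, -0.034] [321.8 197.5]
[-0.0283, 0, 0] [321.8 239.2]
```

View pics/w5c.png

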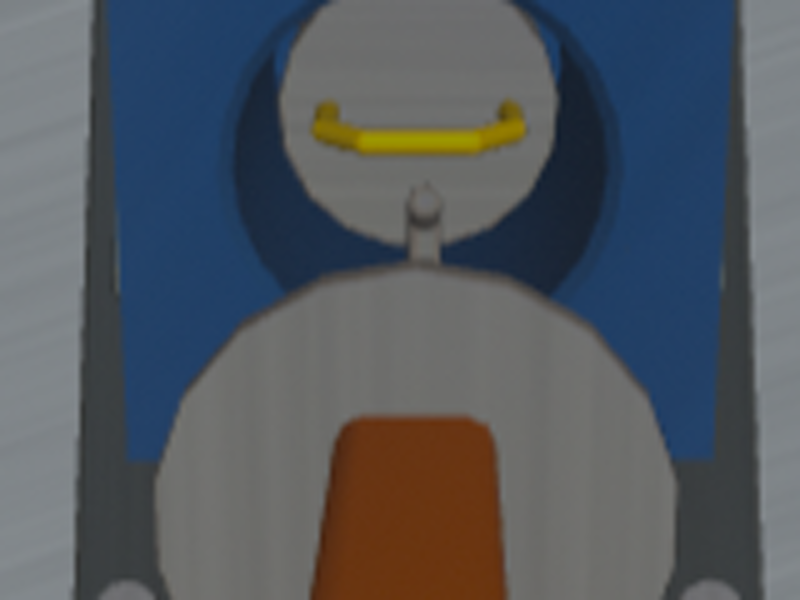

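The tip is at about (325,210) and the bail top bar at (324,198.4), as predicted for a bail offset of about -5.5 mm. I shift 2 mm back and 1 mm sideways, then lower the foot beside the bail.

>>> {"api": "servo_tool", "payload": {
  "motion": [
    [[-0.002, -0.0008, 0, 0, 0, 0, 0], [-0.002, -0.0008, 0.004, 0, 0, 0, 0], [-0.002, -0.0008, 0.008, 0, 0, 0, 0], [-0.002, -0.0008, 0.012, 0, 0, 0, 0], [-0.002, -0.0008, 0.016, 0, 0, 0, 0], [-0.002, -0.0008, 0.02, 0, 0, 0, 0], [-0.002, -0.0008, 0.024, 0, 0, 0, 0], [-0.002, -0.0008, 0.028, 0, 0, 0, 0], [-0.002, -0.0008, 0.0315, 0, 0, 0, 0], [-0.002, -0.0008, 0.0315, 0, 0, 0, 0], [-0.002, -0.0008, 0.0315, 0, 0, 0, 0]]
  ]
}}

```text
t: 8.48
eef_pos: [0.5164, 0.0474, 0.1821]
tool_rot: [0.042, 0.953, -0.167, 0.251]
contact_force: [-0.2, -0.7, -0.9]
gripper_width: 0.159
grasp_force: 69.8
```

Run:
```python
from h import *
c=bot.read_camera("wrist");np.savez('w6.npz',**{k:c[k] for k in('img','K','pose')})
p,r=cur();N=nest();print("shaft/foot in mouth frame",(N.T@(p+r.apply([0,0,.1241])-M)).round(4),bot.get_obs()["contact_force"])
print("tip",proj(c,p+r.apply([.0115,0,.118])).round(1),"bail pred",proj(c,M+N@np.array([-.0058,0,-.034])).round(1))
H=hsv(c);h,s,v=[H[...,i].astype(int) for i in range(3)];m=(h>20)&(h<35)&(s>120)
for b in blobs(m,15):
    if 280<b[1][0]<360: print("yel",b[0],b[1].round(1))
```

```text
shaft/foot in mouth frame [-0.0197  0.0025 -0.0512] [-0.05028785 -0.9583575  -0.44177628]
tip [318.2 210.1] bail pred [321.6 210.5]
yel [300 200  47  14 290] [323.3 208.2]
```

Run:
```python
from h import *
print(bot.get_obs()["q"].round(3)); p,r=cur();N=nest()
print("tool rot err deg",np.degrees((Rh(NY,30).inv()*r).as_rotvec()).round(2))
mv(tcp_for(-.011,.0025,-.051),Rh(NY,30))
c=bot.read_camera("wrist")
a=c["img"][170:290,240:400];cv2.imwrite("pics/w6c.png",cv2.resize(a[:,:,::-1],None,fx=5,fy=5,interpolation=cv2.INTER_CUBIC))
```

```text
[-1.184  0.011  0.74   2.343  0.738  0.532 -2.959]
tool rot err deg [ 0.27 -0.52 -0.19]
move [ 0.0076 -0.0006 -0.0002] [-0.053  0.103  0.039]
```

View pics/w6c.png

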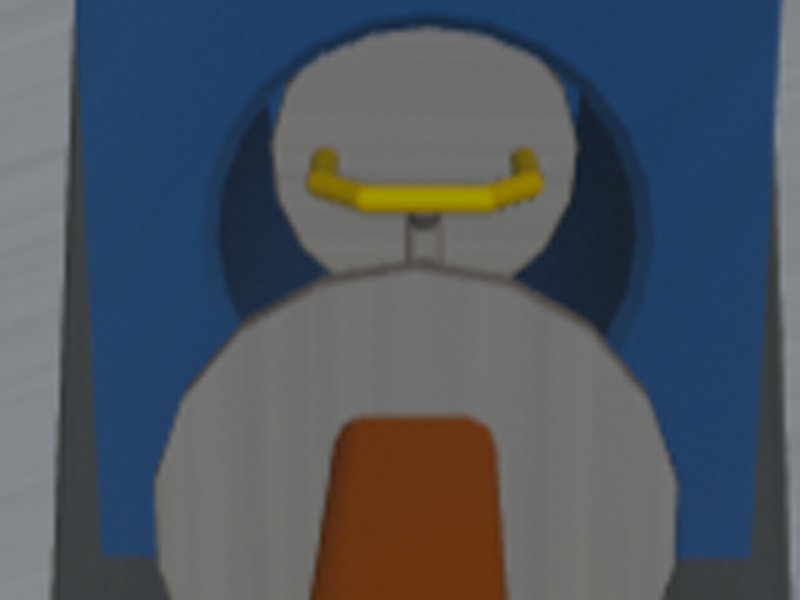

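The tip now shows directly under the bail bar: the bar is at (324,209) and the tip is occluded behind it. Joint 7 is near its limit, so I make only small shifts: slide in under the bail, then lift to engage.

>>> {"api": "servo_tool", "payload": {
  "motion": [
    [[0.003, 0, 0, 0, 0, 0, 0], [0.006, 0, 0, 0, 0, 0, 0], [0.009, 0, 0, 0, 0, 0, 0], [0.009, 0, 0, 0, 0, 0, 0], [0.009, 0, 0, 0, 0, 0, 0], [0.009, 0, -0.004, 0, 0, 0, 0], [0.009, 0, -0.008, 0, 0, 0, 0], [0.009, 0, -0.012, 0, 0, 0, 0], [0.009, 0, -0.016, 0, 0, 0, 0], [0.009, 0, -0.02, 0, 0, 0, 0], [0.009, 0, -0.024, 0, 0, 0, 0], [0.009, 0, -0.024, 0, 0, 0, 0]]
  ]
}}

```text
t: 9.58
eef_pos: [0.5125, 0.0489, 0.2079]
tool_rot: [0.042, 0.953, -0.166, 0.251]
contact_force: [0.5, -0.6, -2.3]
gripper_width: 0.156
grasp_force: 69.8
```

```bash
cat > st.py <<'E'
from h import *
o=bot.get_obs();c=bot.read_camera("wrist")
p,r=cur();N=nest();print("foot in mouth frame",(N.T@(p+r.apply([0,0,.1241])-M)).round(4),o["contact_force"].round(2),o["q"].round(3))
H=hsv(c);h,s,v=[H[...,i].astype(int) for i in range(3)];m=(h>20)&(h<35)&(s>120)
print("tip px",proj(c,p+r.apply([.0115,0,.118])).round(1))
for b in blobs(m,15):
    if 220<b[1][0]<420 and b[1][1]<320: print("yel",b[0],b[1].round(1))
E
python3 st.py
```

```text
foot in mouth frame [-0.01    0.0016 -0.027 ] [ 0.47 -0.6  -2.29] [-1.164 -0.06   0.681  2.318  0.731  0.631 -2.942]
tip px [319.5 209.4]
yel [301 208  44  13 271] [322.7 215.9]
```

Engaged: the bail rises with the hook. Now a steady pull along the bore axis.

>>> {"api": "servo_tool", "payload": {
  "motion": [
    [[0, 0, -0.005, 0, 0, 0, 0], [0, 0, -0.01, 0, 0, 0, 0], [0, 0, -0.015, 0, 0, 0, 0], [0, 0, -0.02, 0, 0, 0, 0], [0, 0, -0.025, 0, 0, 0, 0], [0, 0, -0.03, 0, 0, 0, 0], [0, 0, -0.035, 0, 0, 0, 0], [0, 0, -0.04, 0, 0, 0, 0], [0, 0, -0.045, 0, 0, 0, 0], [0, 0, -0.05, 0, 0, 0, 0], [0, 0, -0.055, 0, 0, 0, 0], [0, 0, -0.06, 0, 0, 0, 0], [0, 0, -0.065, 0, 0, 0, 0], [0, 0, -0.07, 0, 0, 0, 0], [0, 0, -0.07, 0, 0, 0, 0]]
  ]
}}

```text
t: 10.88
eef_pos: [0.4801, 0.0604, 0.269]
tool_rot: [0.042, 0.953, -0.166, 0.251]
contact_force: [-0.1, 0.2, -0.7]
gripper_width: 0.158
grasp_force: 69.8
```

```bash
python3 st.py
```

```text
foot in mouth frame [-0.0091  0.0013  0.043 ] [-0.08  0.22 -0.66] [-1.114 -0.219  0.487  2.274  0.702  0.873 -2.949]
tip px [319.6 209.4]
yel [301 209  44  12 262] [322.6 216.2]
```

>>> {"api": "servo_tool", "payload": {
  "motion": [
    [[0, 0, -0.004, 0, 0, 0, 0], [0, 0, -0.008, 0, 0, 0, 0], [0, 0, -0.012, 0, 0, 0, 0], [0, 0, -0.015, 0, 0, 0, 0], [0, 0, -0.018, 0, 0, 0, 0], [0, 0, -0.021, 0, 0, 0, 0], [0, 0, -0.024, 0, 0, 0, 0], [0, 0, -0.027, 0, 0, 0, 0], [0, 0, -0.03, 0, 0, 0, 0], [0, 0, -0.03, 0, 0, 0, 0], [0, 0, -0.03, 0, 0, 0, 0], [0, 0, -0.03, 0, 0, 0, 0]]
  ]
}}

```text
t: 11.93
eef_pos: [0.466, 0.0648, 0.2941]
tool_rot: [0.043, 0.953, -0.166, 0.251]
contact_force: [-0.1, -0.1, -1.5]
gripper_width: 0.159
grasp_force: 69.8
```

```bash
python3 st.py
```

```text
foot in mouth frame [-0.0094  0.0005  0.0724] [-0.12 -0.09 -1.53] [-1.116 -0.271  0.433  2.251  0.683  0.966 -2.949]
tip px [319.5 209.4]
yel [301 219  44   9 183] [323.3 222. ]
```

Run:
```python
from h import *
from scipy.spatial.transform import Slerp
p,r=cur();L=np.array([0,0,.1241]);f=p+r.apply(L);print("foot",f.round(3))
Rt=Rh(NY,0);S=Slerp([0,1],R.concatenate([r,Rt]))
for k in (.2,.4,.6,.8,1):
    Rk=S(k);mv(f+[-.01*k,0,.04*k]-Rk.apply(L),Rk)
```

```text
foot [0.524 0.044 0.186]
move [ 0.015   0.0006 -0.0072] [-0.005 -1.179  0.007]
move [ 0.0299  0.0012 -0.0132] [-0.01  -2.358  0.014]
move [ 0.0446  0.0019 -0.0178] [-0.015 -3.536  0.022]
move [ 0.0588  0.0025 -0.0212] [-0.02  -4.715  0.029]
move [ 0.0725  0.0032 -0.0234] [-0.024 -5.894  0.036]
```

>>> {"api": "servo_tool", "payload": {
  "motion": [
    [[0.0075, 0, -0.0036, 0, -0.59, 0, 0], [0.015, 0, -0.0072, 0, -1.18, 0, 0], [0.0225, 0.001, -0.01, 0, -1.77, 0, 0], [0.03, 0.001, -0.013, 0, -2.36, 0, 0], [0.037, 0.0015, -0.0155, 0, -2.95, 0, 0], [0.0445, 0.002, -0.018, 0, -3.54, 0, 0], [0.052, 0.002, -0.0195, 0, -4.13, 0, 0], [0.059, 0.0025, -0.021, 0, -4.72, 0, 0], [0.066, 0.003, -0.022, 0, -5.3, 0, 0], [0.0725, 0.003, -0.0235, 0, -5.89, 0, 0], [0.0725, 0.003, -0.0235, 0, -5.89, 0, 0], [0.0725, 0.003, -0.0235, 0, -5.89, 0, 0]]
  ]
}}

```text
t: 12.98
eef_pos: [0.5142, 0.0437, 0.3498]
tool_rot: [0.001, 0.985, -0.173, 0.001]
contact_force: [-0.1, 0.0, -2.0]
gripper_width: 0.157
grasp_force: 69.7
```

```bash
python3 st.py
python3 - <<'E'
from h import *
p,r=cur();print(p,(r.apply([0,0,.1241])+p).round(3))
T=[]
for n in("scene","side"):
    c=bot.read_camera(n);u,v=map(int,proj(c,p+[0,0,-.12]));a=c["img"][v-60:v+60,u-60:u+60];T.append(a)
cv2.imwrite("pics/c3.png",cv2.resize(np.hstack(T)[:,:,::-1],None,fx=3,fy=3,interpolation=cv2.INTER_CUBIC))
mv([.48,-.12,.32],Rh(NY))
E
```

```text
foot in mouth frame [ 0.0024 -0.0032  0.1113] [-0.11  0.04 -1.99] [-1.092  0.108  0.988  1.762 -0.091  1.319 -2.002]
tip px [319.2 211.2]
yel [300 208  44  14 265] [321.9 216.5]
[0.51344436 0.04406279 0.34974793] [0.514 0.044 0.226]
move [0.0248 0.1661 0.0297] [-0.018 -0.004  0.05 ]
```

View pics/c3.png

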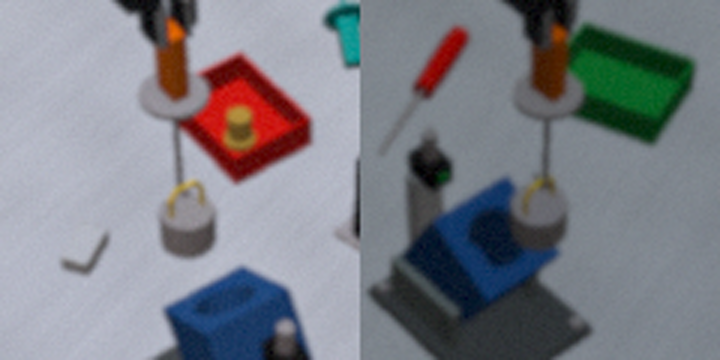

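The slug hangs from the foot by its bail in both views, clear of the nest. Now to the tray with smooth steps.

```bash
python3 -c "
from h import *
mv([.610,-.313,.33],Rh(NY))"
```

```text
move [0.2123 0.3038 0.0196] [-0.018 -0.004  0.05 ]
```

>>> {"api": "servo_tool", "payload": {
  "motion": [
    [[0.001, 0.002, 0, 0, 0, 0, 0], [0.005, 0.007, 0, 0, 0, 0, 0], [0.011, 0.016, 0.001, 0, 0, 0, 0], [0.02, 0.028, 0.002, 0, 0, 0, 0], [0.032, 0.044, 0.003, 0, 0, 0, 0], [0.046, 0.065, 0.004, 0, 0, 0, 0], [0.061, 0.087, 0.006, 0, 0, 0, 0], [0.076, 0.109, 0.007, 0, 0, 0, 0], [0.091, 0.131, 0.008, 0, 0, 0, 0], [0.106, 0.153, 0.01, 0, 0, 0, 0], [0.121, 0.175, 0.011, 0, 0, 0, 0], [0.136, 0.197, 0.013, 0, 0, 0, 0], [0.151, 0.219, 0.014, 0, 0, 0, 0], [0.166, 0.24, 0.015, 0, 0, 0, 0], [0.18, 0.259, 0.016, 0, 0, 0, 0], [0.192, 0.276, 0.017, 0, 0, 0, 0], [0.201, 0.289, 0.018, 0, 0, 0, 0], [0.207, 0.298, 0.019, 0, 0, 0, 0], [0.211, 0.303, 0.02, 0, 0, 0, 0], [0.212, 0.304, 0.02, 0, 0, 0, 0]]
  ]
}}

```text
t: 14.8
eef_pos: [0.6097, -0.3146, 0.3298]
tool_rot: [-0.0, 0.985, -0.173, 0.0]
contact_force: [0.0, 0.4, -2.2]
gripper_width: 0.157
grasp_force: 69.7
```

```bash
python3 st.py
python3 - <<'E'
from h import *
p,r=cur();print(p,"foot mid",(r.apply([0.005,0,.1241])+p).round(3))
c=bot.read_camera("wrist");np.savez('w8.npz',**{k:c[k] for k in('img','K','pose')})
H=hsv(c);h,s,v=[H[...,i].astype(int) for i in range(3)];m=(h>50)&(h<75)&(s>130)
for b in blobs(m,300):
    y,x=np.where(b[2]);hull=cv2.convexHull(np.c_[x,y].astype(np.float32))[:,0]
    q=cv2.approxPolyDP(hull[:,None],6,True)[:,0]
    w=np.array([onz(c,t,.04)[:2] for t in hull],np.float32);print(b[0],q.round().tolist(),[onz(c,t,.04)[:2].round(3).tolist() for t in q],cv2.minAreaRect(w))
E
```

```text
foot in mouth frame [ 0.177  -0.3062 -0.0123] [ 0.04  0.36 -2.17] [-0.192  0.55   0.942  1.391 -0.443  1.42  -1.173]
tip px [318.2 210. ]
yel [301 208  45  14 265] [322.5 216.7]
[ 0.60995668 -0.31381262  0.32991268] foot mid [ 0.615 -0.315  0.206]
[ 256  118  121  115 5794] [[376.0, 224.0], [356.0, 232.0], [289.0, 231.0], [256.0, 151.0], [338.0, 118.0]] [[0.547, -0.36], [0.546, -0.335], [0.573, -0.262], [0.671, -0.261], [0.673, -0.357]] ((0.6089860200881958, -0.31010571122169495), (0.12841318547725677, 0.0983901396393776), 1.2370163202285767)
```

>>> {"api": "servo_tool", "payload": {
  "motion": [
    [[-0.001, 0, 0.003, 0, 0, 0, 0], [-0.002, -0.001, 0.009, 0, 0, 0, 0], [-0.004, -0.002, 0.018, 0, 0, 0, 0], [-0.006, -0.002, 0.028, 0, 0, 0, 0], [-0.007, -0.003, 0.038, 0, 0, 0, 0], [-0.007, -0.003, 0.048, 0, 0, 0, 0], [-0.007, -0.003, 0.058, 0, 0, 0, 0], [-0.007, -0.003, 0.068, 0, 0, 0, 0], [-0.007, -0.003, 0.078, 0, 0, 0, 0], [-0.007, -0.003, 0.088, 0, 0, 0, 0], [-0.007, -0.003, 0.098, 0, 0, 0, 0], [-0.007, -0.003, 0.108, 0, 0, 0, 0], [-0.007, -0.003, 0.116, 0, 0, 0, 0], [-0.007, -0.003, 0.122, 0, 0, 0, 0], [-0.007, -0.003, 0.126, 0, 0, 0, 0], [-0.007, -0.003, 0.129, 0, 0, 0, 0], [-0.007, -0.003, 0.132, 0, 0, 0, 0], [-0.007, -0.003, 0.134, 0, 0, 0, 0], [-0.007, -0.003, 0.134, 0, 0, 0, 0]]
  ]
}}

```text
t: 16.48
eef_pos: [0.6047, -0.3079, 0.1958]
tool_rot: [-0.001, 0.985, -0.172, 0.0]
contact_force: [1.2, -0.0, -1.4]
gripper_width: 0.158
grasp_force: 69.7
```

>>> {"api": "servo_tool", "payload": {
  "motion": [
    [[0, 0, 0.002, 0, 0, 0, 0], [0, 0, 0.004, 0, 0, 0, 0], [0, 0, 0.006, 0, 0, 0, 0], [0, 0, 0.008, 0, 0, 0, 0], [0, 0, 0.01, 0, 0, 0, 0], [0, 0, 0.012, 0, 0, 0, 0], [0, 0, 0.014, 0, 0, 0, 0], [0, 0, 0.016, 0, 0, 0, 0], [0, 0, 0.018, 0, 0, 0, 0], [0, 0, 0.02, 0, 0, 0, 0], [0, 0, 0.02, 0, 0, 0, 0], [0, 0, 0.02, 0, 0, 0, 0]]
  ]
}}

```text
t: 17.48
eef_pos: [0.6048, -0.3078, 0.1759]
tool_rot: [-0.001, 0.985, -0.172, 0.0]
contact_force: [-0.7, -0.1, -0.6]
gripper_width: 0.16
grasp_force: 69.8
```

```bash
python3 st.py; python3 -c "
from h import *
p,r=cur();print(p,'foot mid',(r.apply([0.005,0,.1241])+p).round(4))
c=bot.read_camera('wrist');f=p+r.apply([0.005,0,.1241]);
for z in(.065,.0645+.003):print('bail bar px if standing',proj(c,[f[0],f[1],z]))"
```

```text
foot in mouth frame [ 0.0941 -0.3024 -0.1421] [-0.65 -0.12 -0.59] [-0.179  0.644  0.867  1.607 -0.53   1.141 -1.1  ]
tip px [319.5 210. ]
yel [303 212  46  13 234] [326.1 219.2]
[ 0.60479626 -0.30789575  0.17604544] foot mid [ 0.6096 -0.3094  0.0519]
bail bar px if standing [319.37668347 221.08331455]
bail bar px if standing [319.36201978 221.95034811]
```

The slug stands on the tray floor: the force has dropped and the bail has stopped following. I lower 3 mm more, then back the foot out.

>>> {"api": "servo_tool", "payload": {
  "motion": [
    [[0, 0, 0.002, 0, 0, 0, 0], [0, 0, 0.003, 0, 0, 0, 0], [0, 0, 0.003, 0, 0, 0, 0], [-0.003, 0, 0.003, 0, 0, 0, 0], [-0.006, 0, 0.003, 0, 0, 0, 0], [-0.009, 0, 0.003, 0, 0, 0, 0], [-0.012, 0, 0.003, 0, 0, 0, 0], [-0.015, 0, 0.003, 0, 0, 0, 0], [-0.018, 0, 0.003, 0, 0, 0, 0], [-0.021, 0, 0.003, 0, 0, 0, 0], [-0.024, 0, 0.003, 0, 0, 0, 0], [-0.027, 0, 0.003, 0, 0, 0, 0], [-0.027, 0, 0.003, 0, 0, 0, 0]]
  ]
}}

```text
t: 18.67
eef_pos: [0.5788, -0.2986, 0.173]
tool_rot: [-0.001, 0.985, -0.172, 0.0]
contact_force: [0.8, 0.1, -0.6]
gripper_width: 0.157
grasp_force: 69.8
```

```bash
python3 st.py; python3 -c "
from h import *
c=bot.read_camera('wrist')
for z in(.061,.065):print('bail bar px if unmoved',proj(c,[.6085,-.3085,z]),proj(c,[.6085,-.3085,.039]))"
```

```text
foot in mouth frame [ 0.069  -0.3025 -0.1311] [ 0.8   0.06 -0.6 ] [-0.21   0.603  0.882  1.681 -0.514  1.105 -1.093]
tip px [319.3 209.4]
yel [302 176  48  11 265] [326.  182.8]
bail bar px if unmoved [318.69384708 184.67070342] [318.8682027  179.90625278]
bail bar px if unmoved [318.65939363 185.61218033] [318.8682027  179.90625278]
```

The bail stayed put, seen at (326,183) against a predicted 180 to 185, so the hook is free. Lift, then return to the holder.

>>> {"api": "servo_tool", "payload": {
  "motion": [
    [[0, 0, -0.01, 0, 0, 0, 0], [0, 0, -0.025, 0, 0, 0, 0], [0, 0, -0.05, 0, 0, 0, 0], [0, 0, -0.08, 0, 0, 0, 0], [0, 0, -0.11, 0, 0, 0, 0], [0, 0, -0.14, 0, 0, 0, 0], [0, 0, -0.17, 0, 0, 0, 0], [0, 0, -0.2, 0, 0, 0, 0], [0, 0, -0.2, 0, 0, 0, 0]]
  ]
}}

```text
t: 19.52
eef_pos: [0.5807, -0.3014, 0.3805]
tool_rot: [0.001, 0.985, -0.172, 0.005]
contact_force: [-0.1, -1.0, 0.5]
gripper_width: 0.16
grasp_force: 69.9
```

```bash
python3 -c "
from h import *
mv([.5985,.2745,.37],Rh(0))
c=bot.read_camera('wrist');H=hsv(c);m=(H[...,0]>20)&(H[...,0]<35)&(H[...,1]>120)
for b in blobs(m,15): print(b[0],b[1])
print(proj(c,[.6085,-.3085,.061]),bot.get_obs()['contact_force'])"
```

```text
move [-0.1786 -0.5479  0.0085] [ 0.022 -0.121 -3.964]
[308 158  28   5  86] [321.93023256 160.5       ]
[  3 413  15   6  45] [ 10.77777778 414.91111111]
[  0 429   8  12  80] [  3.0125 434.8875]
[317.49635336 160.89849616] [-0.18523896  0.42784645 -1.20371371]
```

>>> {"api": "servo_tool", "payload": {
  "motion": [
    [[-0.003, -0.008, 0, 0, 0, 0, 0], [-0.01, -0.03, 0, 0, 0, -0.2, 0], [-0.02, -0.06, 0, 0, 0, -0.4, 0], [-0.03, -0.093, 0, 0, 0, -0.7, 0], [-0.041, -0.126, 0, 0, 0, -0.9, 0], [-0.052, -0.159, 0, 0, 0, -1.2, 0], [-0.063, -0.192, 0, 0, 0, -1.4, 0], [-0.073, -0.225, 0, 0, 0, -1.6, 0], [-0.084, -0.258, 0.002, 0, 0, -1.9, 0], [-0.095, -0.291, 0.004, 0, 0, -2.1, 0], [-0.106, -0.324, 0.006, 0, 0, -2.4, 0], [-0.116, -0.357, 0.008, 0, 0, -2.6, 0], [-0.127, -0.39, 0.008, 0, 0, -2.8, 0], [-0.138, -0.423, 0.008, 0, 0, -3.1, 0], [-0.149, -0.456, 0.008, 0, 0, -3.3, 0], [-0.16, -0.489, 0.008, 0, 0, -3.6, 0], [-0.169, -0.518, 0.008, 0, 0, -3.8, 0], [-0.176, -0.54, 0.008, 0, 0, -3.9, 0], [-0.179, -0.548, 0.008, 0, 0, -3.96, 0], [-0.179, -0.548, 0.008, 0, 0, -3.96, 0]]
  ]
}}

```text
t: 21.23
eef_pos: [0.5945, 0.2808, 0.3636]
tool_rot: [0.0, 1.0, 0.003, -0.001]
contact_force: [-0.8, 0.3, -1.2]
gripper_width: 0.165
grasp_force: 69.9
```

Run:
```python
from h import *
c=bot.read_camera("wrist");np.savez('w9.npz',**{k:c[k] for k in('img','K','pose')})
p,r=cur();print(p,np.degrees(r.as_euler("zyx")).round(2),bot.get_obs()["q"].round(3))
mv([.5985,.2745,.25],Rh(0))
# foot seen in scene and side: compare predicted foot with dark/steel pixels
for n in("scene","side"):
    d=bot.read_camera(n);f=p+r.apply([0.003,0,.1241]);print(n,"pred foot",proj(d,f).round(1))
    u,v=proj(d,f).round().astype(int);g=cv2.cvtColor(d["img"],cv2.COLOR_RGB2GRAY)
    print(g[v-12:v+7,u-8:u+9])
```

```text
[0.59530312 0.2777255  0.36429902] [-9.0000e-02 -5.0000e-02  1.7996e+02] [-1.092  0.439  0.847  1.407 -0.326  1.441 -1.82 ]
move [0.0033 0.0031 0.1143] [0.008 0.01  0.018]
scene pred foot [365.3 156.8]
[[178 178 180 181 174 179 168 133 109 134 163 173 173 175 174 174 174]
 [179 183 178 176 176 176 164 134 109 140 165 172 177 175 176 173 175]
 [176 178 179 176 178 173 162 125 112 145 171 176 175 174 173 175 176]
 [177 179 178 175 179 170 156 116 115 150 171 174 176 176 178 177 177]
 [180 173 180 175 177 171 151 119 114 147 172 176 175 175 172 177 178]
 [178 177 177 174 177 172 151 113 111 151 172 177 176 175 178 177 177]
 [178 177 177 177 177 168 141 112 120 153 171 179 180 177 176 176 177]
 [177 174 172 176 178 169 138 108 130 159 176 179 177 180 176 180 177]
 [176 177 173 175 173 167 133 110 125 164 172 180 174 177 176 178 175]
 [175 175 177 176 177 163 129 108 132 166 177 175 176 176 175 176 180]
 [180 172 174 176 177 164 131 112 141 167 175 172 176 177 176 177 180]
 [175 174 175 172 173 157 131 113 139 159 156 158 166 173 179 175 176]
 [174 172 170 172 173 167 140 121 130 135 130 
[... 1130 characters left out ...]
140 129 112 100 102  90  77  79 109 126 134 136 137 136 136]
 [140 137 137 133 122 109 100  95  78  80 101 126 135 133 139 135 135]
 [139 138 140 137 132 125 115 104  92  87 101 125 133 135 137 134 133]
 [136 137 139 141 138 135 127 123 108 105 115 128 133 137 137 134 138]
 [139 140 138 138 139 139 135 133 128 124 129 132 136 136 137 137 133]
 [137 139 141 140 141 140 139 139 136 133 132 136 137 136 138 137 137]
 [139 138 139 140 137 137 137 135 135 138 138 132 138 138 136 137 137]
 [139 139 141 137 137 137 136 138 139 136 135 134 138 135 137 134 138]
 [141 141 140 136 136 136 136 135 136 135 135 136 136 136 137 135 137]
 [140 138 139 138 137 137 139 139 136 136 138 135 138 140 137 139 141]]
```

>>> {"api": "servo_tool", "payload": {
  "motion": [
    [[0.003, 0.003, 0.02, 0, 0, 0, 0], [0.003, 0.003, 0.04, 0, 0, 0, 0], [0.003, 0.003, 0.06, 0, 0, 0, 0], [0.003, 0.003, 0.08, 0, 0, 0, 0], [0.003, 0.003, 0.095, 0, 0, 0, 0], [0.003, 0.003, 0.105, 0, 0, 0, 0], [0.003, 0.003, 0.11, 0, 0, 0, 0], [0.003, 0.003, 0.11, 0, 0, 0, 0], [0.003, 0.003, 0.11, 0, 0, 0, 0]]
  ]
}}

```text
t: 22.13
eef_pos: [0.5999, 0.2738, 0.2566]
tool_rot: [-0.001, 1.0, -0.0, 0.001]
contact_force: [-0.1, -0.0, -0.3]
gripper_width: 0.157
grasp_force: 69.9
```

```bash
python3 -c "
from h import *
print(cur()[0]);mv([.5985,.2745,.1405],Rh(0))"
```

```text
[0.59989404 0.2737803  0.25658111]
move [-0.0016 -0.0005  0.1161] [-0.018 -0.023 -0.01 ]
```

>>> {"api": "servo_tool", "payload": {
  "motion": [
    [[-0.0015, -0.0005, 0.01, 0, 0, 0, 0], [-0.0015, -0.0005, 0.02, 0, 0, 0, 0], [-0.0015, -0.0005, 0.03, 0, 0, 0, 0], [-0.0015, -0.0005, 0.04, 0, 0, 0, 0], [-0.0015, -0.0005, 0.05, 0, 0, 0, 0], [-0.0015, -0.0005, 0.06, 0, 0, 0, 0], [-0.0015, -0.0005, 0.07, 0, 0, 0, 0], [-0.0015, -0.0005, 0.08, 0, 0, 0, 0], [-0.0015, -0.0005, 0.09, 0, 0, 0, 0], [-0.0015, -0.0005, 0.1, 0, 0, 0, 0], [-0.0015, -0.0005, 0.106, 0, 0, 0, 0], [-0.0015, -0.0005, 0.11, 0, 0, 0, 0], [-0.0015, -0.0005, 0.113, 0, 0, 0, 0], [-0.0015, -0.0005, 0.116, 0, 0, 0, 0], [-0.0015, -0.0005, 0.116, 0, 0, 0, 0], [-0.0015, -0.0005, 0.116, 0, 0, 0, 0]]
  ]
}}

```text
t: 23.47
eef_pos: [0.5982, 0.2751, 0.14]
tool_rot: [-0.001, 1.0, 0.0, 0.001]
contact_force: [-0.9, -0.2, -1.2]
gripper_width: 0.155
grasp_force: 69.9
```

>>> {"api": "servo_tool", "payload": {
  "motion": [
    [[0, 0, 0.001, 0, 0, 0, 0], [0, 0, 0.0015, 0, 0, 0, 0], [0, 0, 0.0015, 0, 0, 0, 0], [0, 0, 0.0015, 0, 0, 0, 0.2], [0, 0, 0.0015, 0, 0, 0, 0.25], [0, 0, 0.0015, 0, 0, 0, 0.35], [0, 0, 0.0015, 0, 0, 0, 0.5], [0, 0, 0.0015, 0, 0, 0, 0.8], [0, 0, 0.0015, 0, 0, 0, 1], [0, 0, 0.0015, 0, 0, 0, 1], [0, 0, 0.0015, 0, 0, 0, 1], [0, 0, 0.0015, 0, 0, 0, 1]]
  ],
  "grip_force": 20
}}

```text
t: 24.47
eef_pos: [0.598, 0.275, 0.1382]
tool_rot: [-0.001, 1.0, 0.0, 0.001]
contact_force: [0.0, -0.2, -0.0]
gripper_width: 0.998
grasp_force: 0.0
```

>>> {"api": "servo_tool", "payload": {
  "motion": [
    [[0, 0, -0.01, 0, 0, 0, 1], [0, 0, -0.03, 0, 0, 0, 1], [0, 0, -0.06, 0, 0, 0, 1], [0, 0, -0.1, 0, 0, 0, 1], [0, 0, -0.14, 0, 0, 0, 1], [0, 0, -0.18, 0, 0, 0, 1], [-0.03, 0, -0.22, 0, 0, 0, 1], [-0.06, 0, -0.23, 0, 0, 0, 1], [-0.06, 0, -0.23, 0, 0, 0, 1], [-0.06, 0, -0.23, 0, 0, 0, 1], [-0.06, 0, -0.23, 0, 0, 0, 1]]
  ]
}}

```text
t: 25.38
eef_pos: [0.5377, 0.2748, 0.3683]
tool_rot: [-0.001, 1.0, 0.0, 0.001]
contact_force: [-0.1, 0.6, -0.5]
gripper_width: 0.999
grasp_force: 0.0
```

Run:
```python
from h import *
c=bot.read_camera("wrist");H=hsv(c);h,s,v=[H[...,i].astype(int) for i in range(3)]
u0,v0=proj(c,[.5985,.2745,.12]).round().astype(int);print("exp",u0,v0)
r=np.zeros(v.shape,bool);r[max(0,v0-80):v0+80,max(0,u0-80):u0+80]=1
m=(h>=5)&(h<=16)&(s>150)&r
for b in blobs(m,80):
    vv=v[b[2]];th=(np.percentile(vv,5)+np.percentile(vv,95))/2
    y,x=np.where(b[2]&(v>th));w=np.array([onz(c,p,.182)[:2] for p in np.c_[x,y]],np.float32);print("top",cv2.minAreaRect(w))
for b in blobs((v<75)&r,500):
    cnt=cv2.findContours(b[2].astype(np.uint8),cv2.RETR_CCOMP,cv2.CHAIN_APPROX_NONE)
    for q,hi in zip(cnt[0],cnt[1][0]):
        if len(q)>60:
            w=np.array([onz(c,p,.12 if hi[3]>=0 else .115)[:2] for p in q[:,0]],np.float32);print("flange" if hi[3]>=0 else "face",cv2.minEnclosingCircle(w),cv2.minAreaRect(w))
for n in("scene","side"):
    d=bot.read_camera(n);H=hsv(d);m=(H[...,0]>20)&(H[...,0]<35)&(H[...,1]>120)
    u0,v0=proj(d,[.609,-.309,.055]);print(n,"bail exp",u0,v0)
    for b in blobs(m,4):
        if abs(b[1][0]-u0)<30 and abs(b[1][1]-v0)<30: print(b[0],b[1])
o=bot.get_obs();print(o["t"],o["eef_pos"],o["contact_force"])
```

```text
exp 320 132
top ((0.5984761118888855, 0.2726587951183319), (0.0229346826672554, 0.012816296890377998), 0.049882303923368454)
face ((0.5992289185523987, 0.2755659222602844), 0.0512562058866024) ((0.5992534160614014, 0.2754051983356476), (0.07333118468523026, 0.0732937753200531), 84.67564392089844)
flange ((0.5983526706695557, 0.27304771542549133), 0.027667824178934097) ((0.5985615849494934, 0.2730008363723755), (0.05441410094499588, 0.05366623029112816), 0.061229314655065536)
scene bail exp 229.04707536384421 362.6967911062652
[223 360   9   5  12] [226.91666667 361.75      ]
side bail exp 373.69526898012117 162.90747969820842
[371 159   8   5  21] [374.61904762 160.66666667]
25.5333 [0.5380889  0.27410376 0.3671055 ] [-0.27417129  0.3356946   0.32771704]
```

The hook is seated upright, with its flange 2 to 3 mm from the hole's centre, and the slug's bail is seen where a standing slug's should be.

```bash
python3 -c "
from station import bot
print(bot.hand_in())"
```

```text
the job is handed in; nothing more can be done
None
```

The job is handed in at about 25.5 s (no verdict came back): by the camera checks the slug stands upright in the green tray and the orange hook hangs upright in its holder, with the gripper open and clear.

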